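# Clamp the slatted bread shelf to the counter with the ratchet wrench

### The job

Push the slatted bread shelf squarely home against the stop block under the red clamp jaw, then swing the ratchet wrench on the clamp back and forth (clockwise tightens, the return stroke slips) until the jaw bears firmly on the shelf and the nut will turn no further. Let go of everything, and leave the jam jar, rye loaf and loaf tin where they are.

Things in the scene. Friction and masses are not known exactly. Their poses are not given: they have to be found in the camera images.
- clamp: Grey steel clamp fixed to the counter. Origin on the counter under the vertical screw axis; z up; its yaw varies. Stop block 24 mm high with an upright stop face 130 mm wide (along x) at y = +30 mm, looking to +y; the shelf goes in along -y, central on x = 0. Frame plate at 56 to 64 mm height (x -80..+40, y -60..+60 mm) with two 14 mm stop pins, tops at 96 mm, 75 mm from the axis.
- jaw: Red flat clamp jaw, 70 mm (x) by 85 mm (y) by 12 mm. Origin on its underside at the screw axis; axes as the clamp's. It reaches 60 mm to +y of the axis, so 30 mm past the stop face. Underside 35 mm above the counter at nut = 0; it goes down 5 mm per rad of the nut and meets the 24 mm high shelf at nut = 2.2.
- nut (a joint): Clamp nut in the wrench head (brass disc with a black line on the head's top). Rad turned clockwise seen from above; starts between 0 and 0.4; hard end at 2.3, where the jaw presses the shelf (it springs back to about 2.25 when let go); past 2.2 is tight. It takes about 0.35 N m to turn (2 to 3 N at the wrench handle) and stays where it is left.
- wrench (a joint): Swing of the ratchet wrench about the screw axis, rad, limited by the pins to -0.55 .. 0.55. At 0 the handle points along the clamp's -x; growing = clockwise from above = driving stroke. The shrinking (return) stroke slips freely. The first 0.1 to 0.35 rad of a driving stroke is lost before the ratchet engages and the nut follows, so several long strokes are needed.
- wrench_grip (a point): Centre of the wrench's blue handle, 145 mm from the screw axis, 83 mm above the counter. Handle 90 mm long, 24 mm wide, 24 mm high; an 18 mm wide steel neck leads to the round steel head (76 mm across, 32 mm high, top at 99 mm). The wrench is captive on the nut: it only swings level.
- wrench_hinge (a point): Point on the vertical screw axis at the height of the wrench handle (83 mm above the counter): centre of the wrench's swing.
- shelf: Loose slatted bread shelf on the counter, 0.4 to 0.85 kg, 120 mm (x) by 180 mm (y) by 24 mm high: two wooden end rails 30 mm wide joined by five brass bars along y. Origin: centre of its underside. Its -y rail goes under the jaw; home, its origin is at x = 0, y = +120 mm in the clamp's frame, axes parallel. Starts 35 to 70 mm short. Push its +y rail's outer face, 90 mm from the origin.
- jam: Amber jam jar with red cap, 68 mm diameter, 100 mm high; origin at the centre of its underside. Leave it.
- rye: Dark round rye loaf, 136 mm diameter, 70 mm high; origin at the centre of its underside. Leave it.
- tin: Dark steel loaf tin, open, 110 by 200 by 70 mm high; origin at the centre of its underside. Leave it.
There are look-alikes about, which are no part of the job. What is shaped like the shelf but blue or pink is not meant.

How it is judged:
By the outcome, as a careful person would: the job done as asked, in the order asked, and still so for the second after the job is handed in, with the robot touching nothing.
It also fails if it takes over 72 s, if anything falls off the work surface, if the arm or the gripper's body presses on something with over 40 N, if the wrist force passes 120 N, or if a joint passes its speed limit or range.

### The arm

A 6-joint arm with a two-finger parallel gripper is mounted at the origin on the work surface. World frame = base frame: x ahead of the robot, y to its left, z up, the work surface at z = 0. Lengths are in m, angles in rad, forces in N, time in s.
With the tool pointing down it reaches from about 0.425 to 0.95 m from the base axis. Payload 14.7 kg.
Tool frame: the origin (TCP) lies on the centre line of the jaws, within the pads' length; the fingertips stand 8 mm ahead of it and the grasp point (between the pads) lies 11 mm behind it; z points along the fingers, y is the line along which they close (so a half turn about z gives the same grasp; the last joint's range is limited). The gripper opens to 85 mm and grips with 20 to 120 N. Pads are 22 mm wide; open, the fingers measure 114 mm over their backs; the gripper's body (76 mm by 85 mm) begins 54 mm behind the grasp point. The pads swing forward as they close: fully open they stand 13 mm farther back than shut.
Start: joints at [-1.24, 0.48, 1.596, -0, 1.065, -0.047], TCP at [0.24, -0.604, 0.216] pointing down, gripper open.
Joint ranges: [-2.75, 2.75], [-0.82, 2.05], [0.23, 2.67], [-1.56, 4.7], [0.09, 2.69], [-2.92, 2.92]. Speed limits (rad/s): [1.89, 1.89, 2.39, 3.01, 3.01, 3.01].

### API

Orientations are given as a 3x3 rotation matrix whose columns are the frame's x, y, z axes.
In Python, from bench import manip gives the robot as it stands. The module is installed in compiled form; this text tells all that it offers.
- The arm moves only by the tool drive_tool, never from a script. Its argument "deltas" is a list of rows, each a list of 2 entries, a list of its own where there are three numbers: the shift along the tool's x, y, z normalised to -1 to 1, where 1 is 200 mm, then the turn, a rotation vector about the tool's x, y, z normalised to -1 to 1, where 1 is 60 degrees. In form: [[[x, y, z], [rx, ry, rz]], ...]. A call has 1 to 20 rows; each row shifts and turns the commanded pose from where the row before left it, along the tool's axes as they then stand; what a row does not reach is not made up. A row lasts 1/12 s, in which the tool goes at most 41.7 mm and 7.16 degrees, less where a joint would pass 70% of its speed; a pose out of reach is approached as far as the arm can. A call with a number of a shift or a turn outside -1 to 1 is refused whole. A call with a gripper value outside its range is refused whole. "jaw" is the closure, from 0 (fully open) to 1 (shut), set as the call begins (left out, the last holds). The fingers move at their own pace and stop on an object; the grip force is fixed at half the most. Time passes only in rows, so rows that do not move let the fingers close. It gives the time, the measured TCP pose, the force, the opening and the grip force at its end, in the units of the state.
- manip.sense(): the state, without advancing time (a new reading comes with each control period).
- manip.get_image(name): name is "scene" or "top"; returns (picture, depth): 400x640x3 uint8, red, green, blue; 400x640 float32, m along the optical axis (not along the pixel's ray), 0 where there is no reading.
- manip.camera_info(name): a dict with "fx", "fy", "cx", "cy" (pixels), "R" (3x3) and "t" (3): a world point X has camera coordinates R X + t. Camera axes: x right, y down, z forward; pixel columns grow to the right and rows downward; lengths in m; the calibration is good to about 2 mm. A picture is of the moment at which its call begins. camera_info takes no time and is no camera call.
- manip.close_job(): hands the job in; it is judged then, once.
The state is a dict: "clock": time; "joint_positions": joint angles; "dq": joint speeds; "tau": joint torques, N m; "tool_pos": TCP position; "tool_rot": TCP orientation; "contact_force": force on the tool from outside, world axes, zero at the start; "wrist_torque": the same for the moment, N m; "gripper_width": opening from 0.0 (shut) to 1.0 (fully open); "grip_force": force on a finger pad.
Only numpy, scipy, OpenCV 4.12 (cv2) and the standard library are available. Lean on these libraries where they do the work, as an engineer would, in place of code of your own. Each camera call takes 0.05 s, during which the arm holds its last target. There are 200 camera calls.

## Working session

There is one attempt and no reset: what is moved stays moved. The work goes in short steps, Python scripts to look and compute and a tool call to move; the robot and the scene stay as the last step left them, time stands still between calls to the robot, and variables do not carry over. Pictures are saved under pics/ and viewed, at most 13 in all, crops included, and the job is handed in when it is done.

Besides the shell and the picture viewer there is one more tool, called after ">>>" as a command line: name --argument value ..., lists and objects as JSON in quotes. drive_tool: Moves the arm, as the interface text tells. Scaled input: -1 to 1 covers 200 mm each way for a shift and 60 degrees each way for a turn. Its arguments: {"type":"object","properties":{"deltas":{"type":"array","items":{"type":"array"}},"jaw":{"type":"number"}},"required":["deltas"]}

```bash
mkdir -p pics
python3 - <<'E'
from bench import manip
import cv2,numpy as np
for n in("top","scene"):
    p,d=manip.get_image(n); cv2.imwrite(f"pics/{n}0.png",p[:,:,::-1]); np.save(f"{n}0.npy",d)
    print(n,manip.camera_info(n))
print(manip.sense())
E
```

```text
top {'fx': 384.1657469134015, 'fy': 384.1657469134015, 'cx': 316.718843208411, 'cy': 199.0349362096589, 'R': array([[ 2.91557208e-04, -9.99996135e-01,  2.76481714e-03],
       [-9.92305883e-01, -6.31625246e-04, -1.23808865e-01],
       [ 1.23810133e-01, -2.70744695e-03, -9.92302233e-01]]), 't': array([0.10198749, 0.52431409, 0.95197843])}
scene {'fx': 391.89920303913345, 'fy': 391.89920303913345, 'cx': 313.56767981200306, 'cy': 197.4494976730423, 'R': array([[-0.31049707,  0.95037148, -0.01963725],
       [ 0.71740699,  0.22073184, -0.66076067],
       [-0.62363352, -0.21925216, -0.75033974]]), 't': array([ 0.07656191, -0.31610377,  1.36942212])}
{'clock': 0.1, 'joint_positions': array([-1.23958660e+00,  4.80795112e-01,  1.59682491e+00, -3.22562602e-06,
        1.06512533e+00, -4.66043022e-02]), 'dq': array([ 0.00031824, -0.00141877, -0.00069723,  0.0009952 , -0.00179375,
        0.00101216]), 'tau': array([-9.34414238e-04, -9.52262378e+01, -4.31039929e+01, -2.26440051e-05,
        5.16918386e-03,  4.32015997e-05]), 'tool_pos': array([ 0.23966125, -0.60376499,  0.21501449]), 'tool_rot': array([[ 9.29472671e-01,  3.68890785e-01, -3.77510414e-04],
       [ 3.68890975e-01, -9.29472034e-01,  1.08912838e-03],
       [ 5.08840495e-05, -1.15157525e-03, -9.99999336e-01]]), 'contact_force': array([-0.46387786,  0.35439477, -0.21290885]), 'wrist_torque': array([0.00391401, 0.0421279 , 0.00746298]), 'grip_force': 0.0, 'gripper_width': 1.0021570863620988}
```

View pics/top0.png

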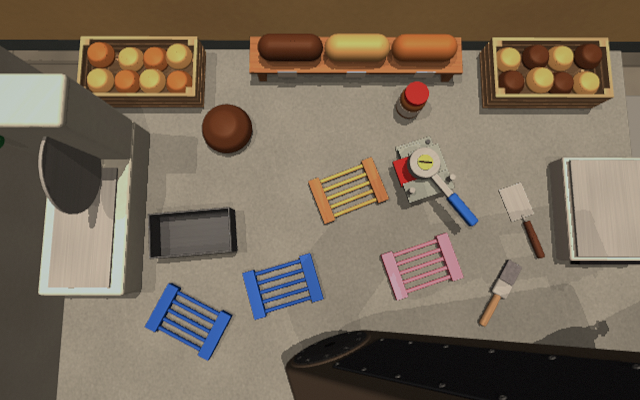

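View pics/scene0.png

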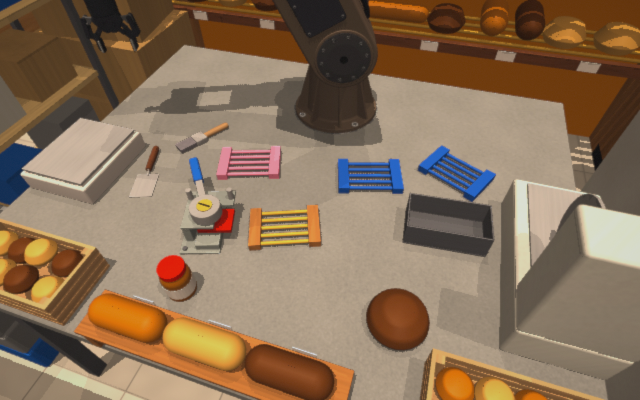

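The top view shows the orange/brass shelf at about (348,190), the clamp head at (425,162), the blue handle at (462,208), and the jam jar at (412,98). In the scene view the shelf is at (285,227) and the clamp at (205,210). I'll enlarge this area next.

```bash
cat > h.py <<'E'
import numpy as np,cv2
from bench import manip
def px(n,u,v,z):
    c=manip.camera_info(n); R,t=c["R"],c["t"]
    r=R.T@np.array([(u-c["cx"])/c["fx"],(v-c["cy"])/c["fy"],1]); o=-R.T@t
    return o+r*(z-o[2])/r[2]
def proj(n,X):
    c=manip.camera_info(n); q=c["R"]@np.asarray(X)+c["t"]
    return np.array([c["fx"]*q[0]/q[2]+c["cx"],c["fy"]*q[1]/q[2]+c["cy"]])
def crop(n,f,u0,v0,u1,v1,s):
    p,d=manip.get_image(n); im=cv2.resize(p[v0:v1,u0:u1,::-1],None,fx=s,fy=s,interpolation=cv2.INTER_CUBIC)
    for u in range(u0-u0%20+20,u1,20): cv2.putText(im,str(u),((u-u0)*s,10),0,.35,(0,0,255)); cv2.line(im,((u-u0)*s,12),((u-u0)*s,18),(0,0,255))
    for v in range(v0-v0%20+20,v1,20): cv2.putText(im,str(v),(0,(v-v0)*s+4),0,.35,(0,0,255)); cv2.line(im,(25,(v-v0)*s),(30,(v-v0)*s),(0,0,255))
    cv2.imwrite(f,im); return p,d
E
python3 -c "
from h import *
crop('top','pics/c1.png',300,130,490,240,4)"
```

```text
(no output)
```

View pics/c1.png

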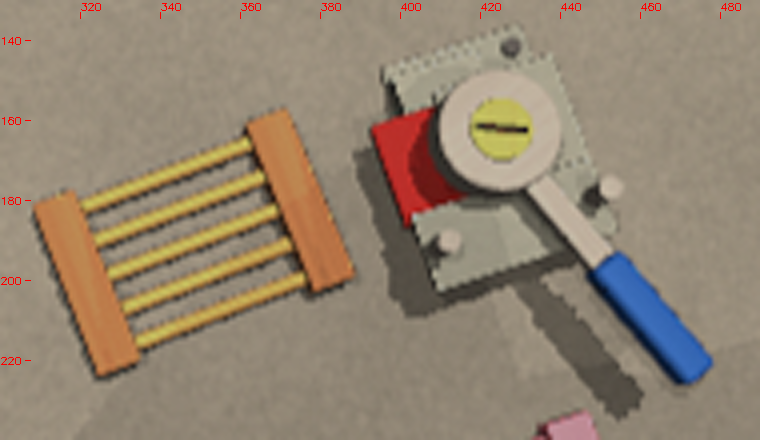

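Enlarged view: the head centre is at (424.8,162.5), the handle's axis runs (452,197)→(474,222), the plate's +y edge runs (396,148)→(409.5,203), and the pin tops are at (412,190) and (452.8,176.8). The shelf's outer corners are at (308.8,181.8), (325.5,224), (372.5,157.3) and (388.8,198.5).

Run:
```python
from h import *
P=lambda a,b,z:px('top',300+a/4,130+b/4,z)[:2]
H=P(499,130,.099)
c=[P(*q,.024) for q in((35,207),(102,376),(355,274),(290,109))]
print('head',H,'shelf corners',np.round(c,4)); S=np.mean(c,0)
print('shelf',S,'sides',[np.linalg.norm(c[i]-c[i-1]) for i in range(4)])
yd=(c[0]+c[1]-c[2]-c[3]); yd/=np.linalg.norm(yd); xd=(c[0]-c[1]+c[3]-c[2]);print('shelf yaw y-dir',np.degrees(np.arctan2(-yd[0],yd[1])),'xdir',np.degrees(np.arctan2(xd[1],xd[0])))
h1,h2=P(607,268,.095),P(697,370,.095); print('handle',h1,h2,np.linalg.norm(h1-H),np.linalg.norm(h2-H),'ang',np.degrees(np.arctan2(*(h2-H)[::-1])))
p1,p2=P(448,240,.096),P(611,187,.096); print('pins',p1,p2,np.linalg.norm(p1-H),np.linalg.norm(p2-H),[np.degrees(np.arctan2(*(p-H)[::-1])) for p in(p1,p2)])
k=[P(*q,.064) for q in((383,72),(438,292),(522,25))];print('plate',k,[np.degrees(np.arctan2(*(k[0]-k[1])[::-1])),np.degrees(np.arctan2(*(k[0]-k[2])[::-1]))-90],np.linalg.norm(k[0]-k[1]),np.linalg.norm(k[0]-k[2]))
j=[P(372,128,.045),P(405,226,.045)];print('jaw corners',j,np.degrees(np.arctan2(*(j[0]-j[1])[::-1])))
p,d=manip.get_image('top')
for n,u,v in(('jam',416,92),('rye',227,128)):
    print(n,px('top',u,v,.1 if n=='jam' else .06))
# pink shelf nearest corners
print('pink',px('top',448,234,.024),px('top',382,256,.024))
```

```text
head [ 0.6051726  -0.15883412] shelf corners [[ 0.5706  0.1229]
 [ 0.4608  0.0797]
 [ 0.5268 -0.0841]
 [ 0.6358 -0.044 ]]
shelf [0.54850798 0.01863283] sides [np.float64(0.17919718150518688), np.float64(0.11796994179983782), np.float64(0.17657108222870085), np.float64(0.11610985151738176)]
shelf yaw y-dir 21.643649195674094 xdir 20.86784845774878
handle [ 0.52159424 -0.2219868 ] [ 0.46035077 -0.2730044 ] 0.10475497371401311 0.1844131670020755 ang -141.7495215948092
pins [ 0.53837505 -0.12669171] [ 0.57079509 -0.22618167] 0.074128583501892 0.07561419277576632 [np.float64(154.30354165135526), np.float64(-117.04200807441012)]
plate [array([ 0.65021381, -0.09703923]), array([ 0.51057321, -0.12761533]), array([ 0.68080857, -0.18589686])] [np.float64(12.350720590260467), np.float64(18.99920548410512)] 0.14294892739896845 0.0939772129029755
jaw corners [array([ 0.61843492, -0.09312316]), array([ 0.55494043, -0.11255817])] 17.01881583773139
jam [ 0.78274496 -0.14303204  0.1       ]
rye [0.70303337 0.33090082 0.06      ]
pink [ 0.43539903 -0.23363956  0.024     ] [ 0.37967776 -0.06357546  0.024     ]
```

Clamp yaw comes out near 18.6° from the pins. The shelf is about 66 mm short, 3 mm off in x, and turned 2.5°. I'll push with the gripper open and spanning the rail (tool y along clamp x), so both fingers square the shelf up.

```bash
cat >> h.py <<'E'
from scipy.linalg import fractional_matrix_power as fmp
from scipy.spatial.transform import Rotation as Ro
H=np.array([.6052,-.1588]); YAW=np.radians(18.6)
CX=np.array([np.cos(YAW),np.sin(YAW)]); CY=np.array([-CX[1],CX[0]])
def cl(x,y): return H+x*CX+y*CY
def tocl(p): d=np.asarray(p)[:2]-H; return d@CX,d@CY
def plan(xy,z,ydir,N):
    """identical rows taking the tool (pointing down, tool y along ydir [rad]) to xy,z"""
    s=manip.sense(); A=np.eye(4);A[:3,:3]=s['tool_rot'];A[:3,3]=s['tool_pos']
    y=np.array([np.cos(ydir),np.sin(ydir),0]);zz=np.array([0,0,-1.])
    B=np.eye(4);B[:3,:3]=np.c_[np.cross(y,zz),y,zz];B[:3,3]=[*xy,z]
    r=np.real(fmp(np.linalg.inv(A)@B,1/N))
    print('tcp',s['tool_pos'].round(4),'clamp',np.round(tocl(s['tool_pos']),4),'F',s['contact_force'].round(1))
    print(N,'rows',(r[:3,3]/.2).round(4),(Ro.from_matrix(r[:3,:3]).as_rotvec()/np.radians(60)).round(4))
E
python3 -c "
from h import *
print(cl(0,.31)); plan(cl(0,.31),.15,YAW,30)"
```

```text
[0.50632261 0.13500821]
tcp [ 0.2397 -0.6039  0.2152] clamp [-0.4884 -0.3053] F [-0.4 -0.4  0.3]
30 rows [ 0.1434 -0.0163  0.0109] [-0.     -0.     -0.0483]
```

>>> drive_tool --deltas '[[[0.1434,-0.0163,0.011],[0,0,-0.0483]],[[0.1434,-0.0163,0.011],[0,0,-0.0483]],[[0.1434,-0.0163,0.011],[0,0,-0.0483]],[[0.1434,-0.0163,0.011],[0,0,-0.0483]],[[0.1434,-0.0163,0.011],[0,0,-0.0483]],[[0.1434,-0.0163,0.011],[0,0,-0.0483]],[[0.1434,-0.0163,0.011],[0,0,-0.0483]],[[0.1434,-0.0163,0.011],[0,0,-0.0483]],[[0.1434,-0.0163,0.011],[0,0,-0.0483]],[[0.1434,-0.0163,0.011],[0,0,-0.0483]],[[0.1434,-0.0163,0.011],[0,0,-0.0483]],[[0.1434,-0.0163,0.011],[0,0,-0.0483]],[[0.1434,-0.0163,0.011],[0,0,-0.0483]],[[0.1434,-0.0163,0.011],[0,0,-0.0483]],[[0.1434,-0.0163,0.011],[0,0,-0.0483]],[[0.1434,-0.0163,0.011],[0,0,-0.0483]],[[0.1434,-0.0163,0.011],[0,0,-0.0483]],[[0.1434,-0.0163,0.011],[0,0,-0.0483]],[[0.1434,-0.0163,0.011],[0,0,-0.0483]],[[0.1434,-0.0163,0.011],[0,0,-0.0483]]]' --jaw 0

```text
clock: 1.87
tool_pos: [0.552, -0.1461, 0.1714]
tool_rot: [[0.178, 0.984, 0.0], [0.984, -0.178, 0.0], [0.0, 0.0, -1.0]]
contact_force: [0.3, -0.3, 0.0]
gripper_width: 0.998
grip_force: 0.0
```

>>> drive_tool --deltas '[[[0.1434,-0.0163,0.011],[0,0,-0.0483]],[[0.1434,-0.0163,0.011],[0,0,-0.0483]],[[0.1434,-0.0163,0.011],[0,0,-0.0483]],[[0.1434,-0.0163,0.011],[0,0,-0.0483]],[[0.1434,-0.0163,0.011],[0,0,-0.0483]],[[0.1434,-0.0163,0.011],[0,0,-0.0483]],[[0.1434,-0.0163,0.011],[0,0,-0.0483]],[[0.1434,-0.0163,0.011],[0,0,-0.0483]],[[0.1434,-0.0163,0.011],[0,0,-0.0483]],[[0.1434,-0.0163,0.011],[0,0,-0.0483]],[[0,0,0],[0,0,0]],[[0,0,0],[0,0,0]]]'

```text
clock: 2.87
tool_pos: [0.5058, 0.1356, 0.1495]
tool_rot: [[-0.321, 0.947, -0.0], [0.947, 0.321, -0.0], [0.0, -0.0, -1.0]]
contact_force: [1.2, 1.2, -0.5]
gripper_width: 0.999
grip_force: 0.0
```

```bash
python3 -c "
from h import *
plan(cl(0,.31),.012,YAW,10)
crop('top','pics/c2.png',280,110,470,250,4)"
```

```text
tcp [0.5058 0.1356 0.1495] clamp [-3.000e-04  3.107e-01] F [ 1.2  1.2 -0.5]
10 rows [-0.0004  0.0001  0.0688] [-0.     -0.      0.0002]
```

View pics/c2.png

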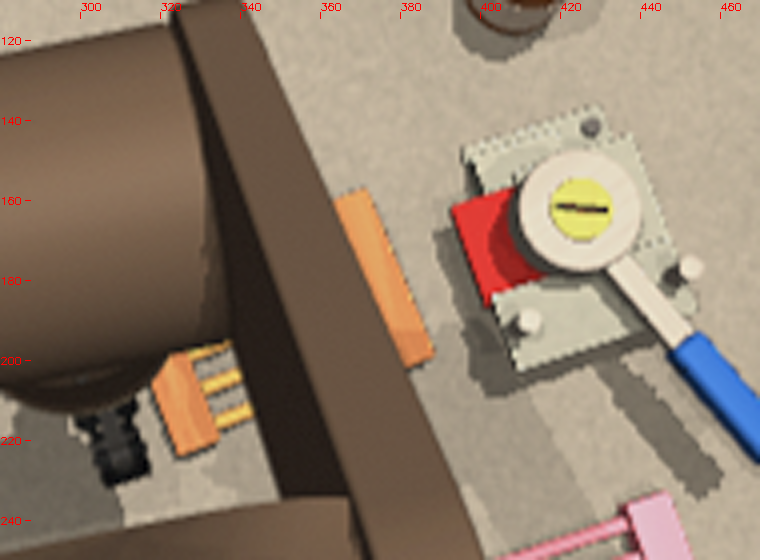

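The arm hides part of the shelf. One finger shows at (307,222), outside the rail, whose corner is at (326,224). The gap is enough, so I'll descend.

>>> drive_tool --deltas '[[[0,0,0.08],[0,0,0]],[[0,0,0.08],[0,0,0]],[[0,0,0.08],[0,0,0]],[[0,0,0.08],[0,0,0]],[[0,0,0.08],[0,0,0]],[[0,0,0.08],[0,0,0]],[[0,0,0.07],[0,0,0]],[[0,0,0.06],[0,0,0]],[[0,0,0.04],[0,0,0]],[[0,0,0.03],[0,0,0]],[[0,0,0.01],[0,0,0]],[[0,0,0],[0,0,0]]]'

```text
clock: 3.92
tool_pos: [0.5065, 0.1341, 0.0115]
tool_rot: [[-0.318, 0.948, -0.0], [0.948, 0.318, -0.0], [0.0, -0.0, -1.0]]
contact_force: [-0.1, 0.8, 0.6]
gripper_width: 0.997
grip_force: 0.0
```

```bash
python3 -c "
from h import *
plan(cl(0,.23),.012,YAW,10)"
```

```text
tcp [0.5065 0.1341 0.0115] clamp [-1.000e-04  3.091e-01] F [-0.1  0.8  0.6]
10 rows [-0.0395  0.0001 -0.0003] [-0.     -0.     -0.0001]
```

>>> drive_tool --deltas '[[[-0.02,0,0],[0,0,0]],[[-0.02,0,0],[0,0,0]],[[-0.02,0,0],[0,0,0]],[[-0.02,0,0],[0,0,0]],[[-0.02,0,0],[0,0,0]],[[-0.02,0,0],[0,0,0]],[[-0.02,0,0],[0,0,0]],[[-0.02,0,0],[0,0,0]],[[-0.02,0,0],[0,0,0]],[[-0.02,0,0],[0,0,0]],[[-0.02,0,0],[0,0,0]],[[-0.02,0,0],[0,0,0]]]'

```text
clock: 4.92
tool_pos: [0.5218, 0.0886, 0.0116]
tool_rot: [[-0.319, 0.948, -0.0], [0.948, 0.319, 0.0], [0.0, -0.0, -1.0]]
contact_force: [-0.0, 0.1, -0.7]
gripper_width: 0.997
grip_force: 0.0
```

```bash
python3 -c "
from h import *
plan(cl(0,.23),.012,YAW,10)
crop('scene','pics/c3.png',160,140,350,270,4)"
```

```text
tcp [0.5218 0.0886 0.0116] clamp [-1.000e-04  2.611e-01] F [-0.   0.1 -0.7]
10 rows [-0.0156  0.0001 -0.0002] [-0. -0. -0.]
```

View pics/c3.png

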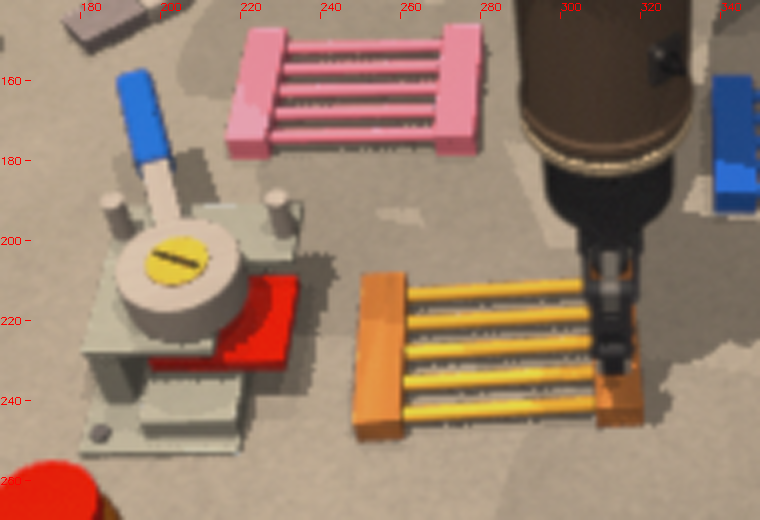

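The scene view shows the near finger's tip at (313,234), overlapping the end rail, and the shelf hasn't moved. I'll check how high the tips really are.

Run:
```python
from h import *
s=manip.sense();T=s['tool_pos'];R=s['tool_rot']
for z in(0,.012,.024,.036):
  for o in(.043,.057): 
    p=T+o*R[:,1];print(z,o,[proj('scene',[*(p+dx*R[:,0])[:2],z]).round(0) for dx in(-.011,.011)])
for y in(.26,.276,.286): print(y,proj('scene',[*cl(.06,y),.024]),proj('scene',[*cl(.06,y-.18),.024]))
_,d=manip.get_image('scene');print(d[215:240:3,313].round(3))
c=manip.camera_info('scene')
for v in range(205,240,4):
  q=np.array([(313-c['cx'])/c['fx'],(v-c['cy'])/c['fy'],1])*d[v,313];print(v,(c['R'].T@(q-c['t'])).round(3))
```

```text
0 0.043 [array([309., 241.]), array([317., 241.])]
0 0.057 [array([309., 245.]), array([317., 245.])]
0.012 0.043 [array([309., 238.]), array([317., 238.])]
0.012 0.057 [array([309., 243.]), array([317., 243.])]
0.024 0.043 [array([308., 235.]), array([317., 235.])]
0.024 0.057 [array([308., 240.]), array([317., 240.])]
0.036 0.043 [array([308., 232.]), array([317., 232.])]
0.036 0.057 [array([308., 237.]), array([317., 237.])]
0.26 [312.64735641 240.85318633] [239.82489491 242.210705  ]
0.276 [319.13212715 240.73230058] [246.28825984 242.09021829]
0.286 [323.18607766 240.65672893] [250.32882692 242.01489613]
[0.88  0.892 0.889 0.909 0.907 0.938 0.95  0.975 0.969]
205 [0.562 0.105 0.141]
209 [0.577 0.11  0.145]
213 [0.585 0.112 0.142]
217 [0.587 0.112 0.13 ]
221 [0.589 0.113 0.118]
225 [0.585 0.111 0.097]
229 [0.592 0.113 0.091]
233 [0.575 0.107 0.051]
237 [0.569 0.104 0.025]
```

Open fingertips stand about 20 mm or more behind the TCP, so they passed over the rail. I'll back out, then lower in steps while watching the force.

>>> drive_tool --deltas '[[[0.04,0,0],[0,0,0]],[[0.04,0,0],[0,0,0]],[[0.04,0,0],[0,0,0]],[[0.04,0,0],[0,0,0]],[[0.04,0,0],[0,0,0]],[[0.04,0,0],[0,0,0]],[[0,0,0.015],[0,0,0]],[[0,0,0.015],[0,0,0]],[[0,0,0.015],[0,0,0]],[[0,0,0],[0,0,0]]]'

```text
clock: 5.85
tool_pos: [0.5061, 0.1342, 0.0019]
tool_rot: [[-0.319, 0.948, -0.001], [0.948, 0.319, -0.0], [0.0, -0.001, -1.0]]
contact_force: [0.5, 0.0, 0.0]
gripper_width: 1.003
grip_force: 0.0
```

Run:
```python
from h import *
plan(cl(0,.31),.012,YAW,10)
s=manip.sense();T=s['tool_pos'];R=s['tool_rot']
for z in(0,.012,.024,.036): print(z,[proj('scene',[*(T+o*R[:,1])[:2],z]).round(0) for o in(.043,.057)])
crop('scene','pics/c4.png',280,180,360,260,7)
```

```text
tcp [0.5061 0.1342 0.0019] clamp [-0.0004  0.3093] F [0.5 0.  0. ]
10 rows [ 0.0003  0.0002 -0.005 ] [-0.0001 -0.     -0.    ]
0 [array([332., 240.]), array([332., 245.])]
0.012 [array([332., 238.]), array([332., 242.])]
0.024 [array([332., 235.]), array([333., 239.])]
0.036 [array([332., 232.]), array([333., 236.])]
```

View pics/c4.png

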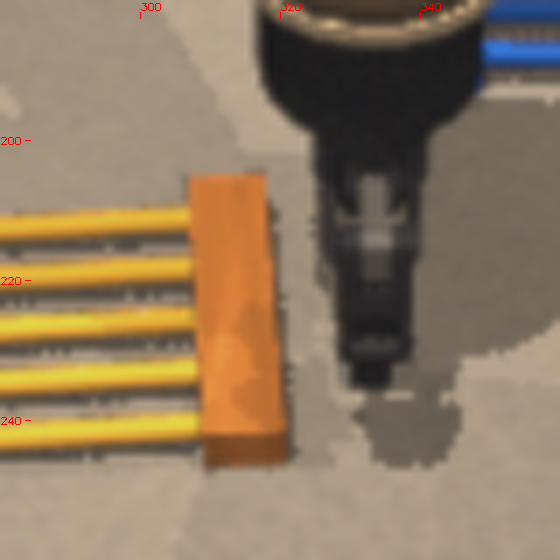

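The tip's lower end is at (332.5,235.5), well above its shadow: about 20 mm up. I'll lower another 11 mm and push.

>>> drive_tool --deltas '[[[0,0,0.015],[0,0,0]],[[0,0,0.015],[0,0,0]],[[0,0,0.015],[0,0,0]],[[0,0,0.01],[0,0,0]],[[0,0,0],[0,0,0]]]'

```text
clock: 6.32
tool_pos: [0.5061, 0.1344, -0.0089]
tool_rot: [[-0.319, 0.948, -0.001], [0.948, 0.319, -0.0], [0.0, -0.001, -1.0]]
contact_force: [-0.1, -0.2, -0.4]
gripper_width: 1.002
grip_force: 0.0
```

>>> drive_tool --deltas '[[[-0.02,0,0],[0,0,0]],[[-0.02,0,0],[0,0,0]],[[-0.02,0,0],[0,0,0]],[[-0.02,0,0],[0,0,0]],[[-0.02,0,0],[0,0,0]],[[-0.02,0,0],[0,0,0]],[[-0.02,0,0],[0,0,0]],[[-0.02,0,0],[0,0,0]],[[-0.02,0,0],[0,0,0]]]'

```text
clock: 7.07
tool_pos: [0.5181, 0.1001, -0.0083]
tool_rot: [[-0.319, 0.948, 0.0], [0.948, 0.319, 0.0], [0.0, 0.0, -1.0]]
contact_force: [-0.2, 5.3, 1.0]
gripper_width: 1.004
grip_force: 2.4
```

Contact: 5 N of sliding friction. I'll keep pushing.

>>> drive_tool --deltas '[[[-0.02,0,0],[0,0,0]],[[-0.02,0,0],[0,0,0]],[[-0.02,0,0],[0,0,0]],[[-0.02,0,0],[0,0,0]],[[-0.02,0,0],[0,0,0]],[[-0.02,0,0],[0,0,0]],[[-0.02,0,0],[0,0,0]],[[-0.02,0,0],[0,0,0]],[[0,0,0],[0,0,0]]]'

```text
clock: 7.82
tool_pos: [0.5281, 0.0694, -0.0084]
tool_rot: [[-0.318, 0.948, -0.0], [0.948, 0.318, -0.0], [0.0, -0.0, -1.0]]
contact_force: [0.7, -0.6, -0.4]
gripper_width: 0.998
grip_force: 0.0
```

Run:
```python
from h import *
plan(cl(0,.22),-.0083,YAW,10)
crop('scene','pics/c5.png',160,140,350,270,4)
```

```text
tcp [ 0.5281  0.0694 -0.0084] clamp [-0.0003  0.2408] F [ 0.7 -0.6 -0.4]
10 rows [-0.0104  0.0002 -0.0001] [-0.     -0.     -0.0001]
```

View pics/c5.png

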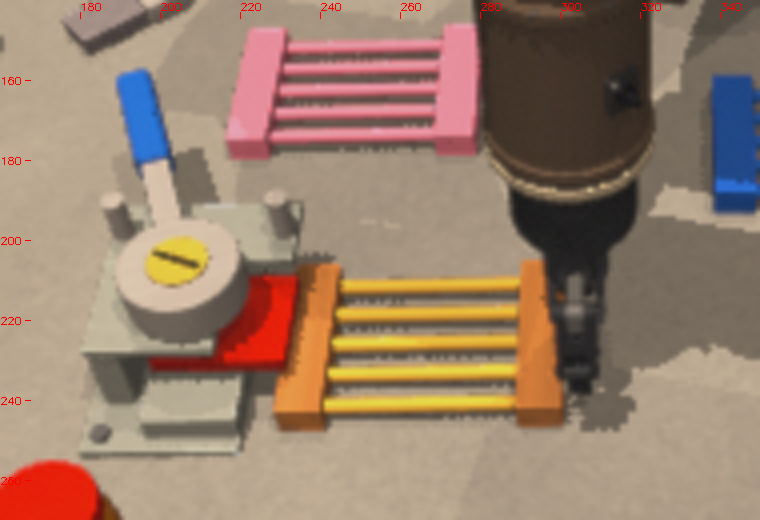

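The shelf follows and is square to the jaw. Its +x edge corners are at (229,243) and (301,242), and the -y rail's far corner is at (236,206).

Run:
```python
from h import *
f=lambda u,v,z:tuple(np.round(tocl(px('scene',u,v,z)),4))
print('A(+x,-y)',f(229,243,.024),'B(+x,+y)',f(300.8,242.3,.024),'C(-x,-y)',f(236,206,.024))
print('jaw +x+y corner top (expect .035,.06)',f(160+283/4,140+360/4,.045),'jaw -x? ',f(160+298/4,140+275/4,.045))
print('screw',f(204,205.2,.099))
```

```text
A(+x,-y) (np.float64(0.0618), np.float64(0.0534)) B(+x,+y) (np.float64(0.0637), np.float64(0.2308)) C(-x,-y) (np.float64(-0.0576), np.float64(0.0562))
jaw +x+y corner top (expect .035,.06) (np.float64(0.0376), np.float64(0.0583)) jaw -x?  (np.float64(-0.0305), np.float64(0.0591))
screw (np.float64(0.0016), np.float64(-0.0018))
```

Shelf is central to within about 2 mm. About 21 mm to go; I'll finish slowly.

>>> drive_tool --deltas '[[[-0.02,0,0],[0,0,0]],[[-0.02,0,0],[0,0,0]],[[-0.02,0,0],[0,0,0]],[[-0.015,0,0],[0,0,0]],[[-0.01,0,0],[0,0,0]],[[-0.01,0,0],[0,0,0]],[[0,0,0],[0,0,0]]]'

```text
clock: 8.45
tool_pos: [0.5343, 0.0516, -0.0084]
tool_rot: [[-0.318, 0.948, 0.0], [0.948, 0.318, -0.0], [-0.0, 0.0, -1.0]]
contact_force: [-0.5, 1.4, 0.1]
gripper_width: 1.002
grip_force: 0.4
```

>>> drive_tool --deltas '[[[-0.005,0,0],[0,0,0]],[[-0.005,0,0],[0,0,0]],[[-0.005,0,0],[0,0,0]],[[-0.005,0,0],[0,0,0]]]'

```text
clock: 8.78
tool_pos: [0.5352, 0.0485, -0.0085]
tool_rot: [[-0.319, 0.948, -0.0], [0.948, 0.319, 0.0], [0.0, -0.0, -1.0]]
contact_force: [-3.1, 17.9, 1.5]
gripper_width: 1.0
grip_force: 9.3
```

>>> drive_tool --deltas '[[[-0.003,0,0],[0,0,0]],[[0,0,0],[0,0,0]],[[0,0,0],[0,0,0]]]'

```text
clock: 9.03
tool_pos: [0.5352, 0.0486, -0.0084]
tool_rot: [[-0.319, 0.948, -0.001], [0.948, 0.319, 0.001], [0.001, -0.0, -1.0]]
contact_force: [-2.8, 17.1, 1.9]
gripper_width: 0.995
grip_force: 8.6
```

>>> drive_tool --deltas '[[[0.02,0,0],[0,0,0]],[[0.04,0,0],[0,0,0]],[[0.06,0,0],[0,0,0]],[[0.08,0,0],[0,0,0]],[[0,0,-0.15],[0,0,0]],[[0,0,-0.18],[0,0,0]],[[0,0,-0.18],[0,0,0]],[[0,0,-0.18],[0,0,0]],[[0,0,-0.18],[0,0,0]],[[0,0,0],[0,0,0]]]'

```text
clock: 9.87
tool_pos: [0.5259, 0.0867, 0.1719]
tool_rot: [[-0.319, 0.948, 0.009], [0.948, 0.319, 0.001], [-0.002, 0.009, -1.0]]
contact_force: [2.3, 0.2, 0.6]
gripper_width: 1.001
grip_force: 0.0
```

Run:
```python
from h import *
crop('scene','pics/c6.png',170,145,310,265,5)
```

```text
(no output)
```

View pics/c6.png

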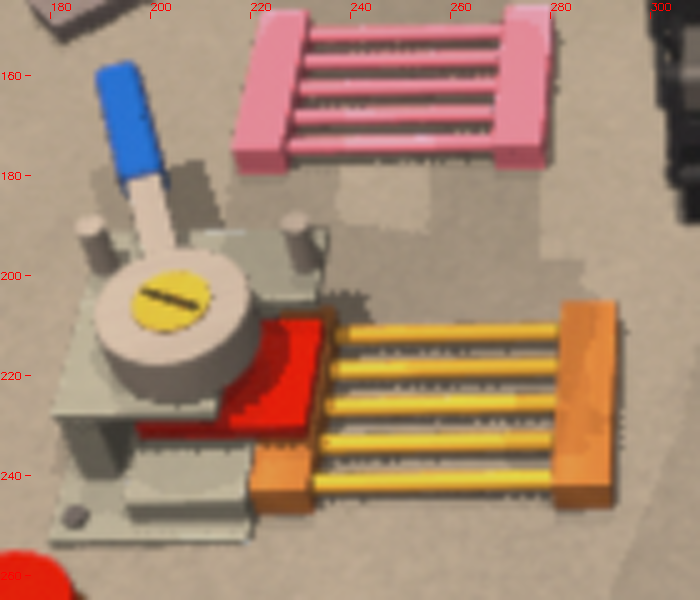

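The shelf sits flat against the stop block (its front meets the block at x≈250 px) and is square with the jaw. Its outer corners are at (293.4,205.2) and (292.8,242.6). The wrench is unmoved. I'll go above the handle now.

```bash
cat >> h.py <<'E'
def grip(w,z,N,r=.145):
    """go to handle at wrench angle w (rad), fingers straddling"""
    a=YAW+np.pi-w; plan(H+r*np.array([np.cos(a),np.sin(a)]),z,a-1.5*np.pi,N)
def state():
    s=manip.sense();d=s['tool_pos'][:2]-H;a=np.arctan2(d[1],d[0]);w=(YAW+np.pi-a+np.pi)%(2*np.pi)-np.pi
    u=d/np.linalg.norm(d);F=s['contact_force']
    print('t',round(s['clock'],1),'w',w.round(3),'r',np.linalg.norm(d).round(4),'z',s['tool_pos'][2].round(4),'Ftan(on tool, + opposes drive)',(F[:2]@np.array([-u[1],u[0]])).round(1),'Frad',(F[:2]@u).round(1),'Fz',F[2].round(1),'q',s['joint_positions'].round(2))
E
python3 - <<'E'
from h import *
f=lambda u,v,z:tuple(np.round(tocl(px('scene',u,v,z)),4))
print(f(293.4,205.2,.024),f(292.8,242.6,.024))
grip(-.34,.16,20)
E
```

```text
(np.float64(-0.0565), np.float64(0.2095)) (np.float64(0.0641), np.float64(0.2111))
tcp [0.5249 0.0866 0.1692] clamp [0.0022 0.2582] F [ 0.4  0.6 -0.1]
20 rows [-0.0885  0.0142  0.0024] [ 0.0003 -0.0001  0.0588]
```

>>> drive_tool --deltas '[[[-0.0885,0.0142,0.0024],[0,0,0.0588]],[[-0.0885,0.0142,0.0024],[0,0,0.0588]],[[-0.0885,0.0142,0.0024],[0,0,0.0588]],[[-0.0885,0.0142,0.0024],[0,0,0.0588]],[[-0.0885,0.0142,0.0024],[0,0,0.0588]],[[-0.0885,0.0142,0.0024],[0,0,0.0588]],[[-0.0885,0.0142,0.0024],[0,0,0.0588]],[[-0.0885,0.0142,0.0024],[0,0,0.0588]],[[-0.0885,0.0142,0.0024],[0,0,0.0588]],[[-0.0885,0.0142,0.0024],[0,0,0.0588]],[[-0.0885,0.0142,0.0024],[0,0,0.0588]],[[-0.0885,0.0142,0.0024],[0,0,0.0588]],[[-0.0885,0.0142,0.0024],[0,0,0.0588]],[[-0.0885,0.0142,0.0024],[0,0,0.0588]],[[-0.0885,0.0142,0.0024],[0,0,0.0588]],[[-0.0885,0.0142,0.0024],[0,0,0.0588]],[[-0.0885,0.0142,0.0024],[0,0,0.0588]],[[-0.0885,0.0142,0.0024],[0,0,0.0588]],[[-0.0885,0.0142,0.0024],[0,0,0.0588]],[[-0.0885,0.0142,0.0024],[0,0,0.0588]]]'

```text
clock: 11.58
tool_pos: [0.4879, -0.2489, 0.1548]
tool_rot: [[0.789, 0.614, -0.001], [0.614, -0.789, 0.001], [-0.001, -0.001, -1.0]]
contact_force: [-0.1, 0.7, -0.2]
gripper_width: 0.998
grip_force: 0.0
```

>>> drive_tool --deltas '[[[0,0,0],[0,0,0]],[[0,0,0],[0,0,0]]]'

```text
clock: 11.75
tool_pos: [0.488, -0.2488, 0.1551]
tool_rot: [[0.788, 0.615, -0.001], [0.615, -0.788, 0.001], [-0.001, -0.001, -1.0]]
contact_force: [0.5, 0.9, -0.7]
gripper_width: 1.003
grip_force: 0.0
```

Run:
```python
from h import *
state(); grip(-.34,.073,8)
crop('scene','pics/c7.png',150,110,290,230,5)
```

```text
t 11.8 w -0.33 r 0.1478 z 0.1551 Ftan(on tool, + opposes drive) -0.4 Frad -1.0 Fz -0.7 q [-0.53  0.41  1.89 -0.    0.84  0.38]
tcp [ 0.488  -0.2488  0.1551] clamp [-0.1398 -0.0479] F [ 0.5  0.9 -0.7]
8 rows [0.0017 0.0009 0.0513] [-0.0002  0.0001 -0.0002]
```

View pics/c7.png

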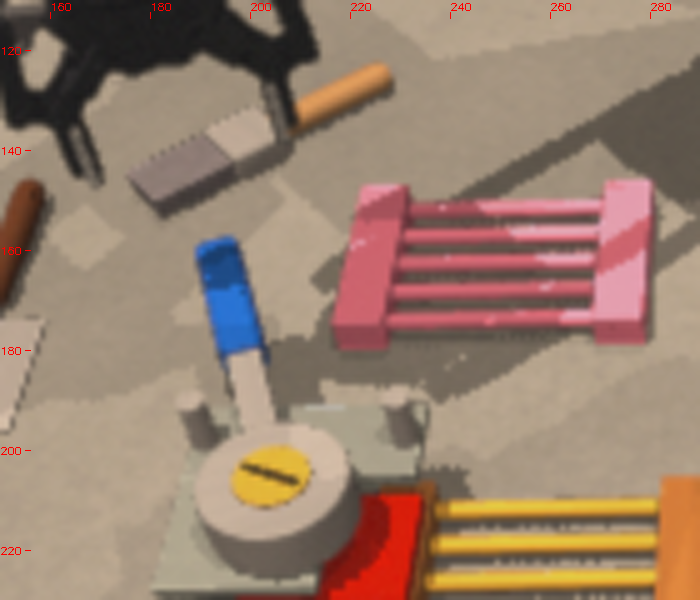

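The fingers, at (168,147) and (207,135), straddle the blue handle's line at (193,170). I'll descend.

>>> drive_tool --deltas '[[[0.002,0,0.06],[0,0,0]],[[0.002,0,0.06],[0,0,0]],[[0.002,0,0.06],[0,0,0]],[[0.002,0,0.06],[0,0,0]],[[0.002,0,0.06],[0,0,0]],[[0.002,0,0.06],[0,0,0]],[[0.002,0,0.04],[0,0,0]],[[0.002,0,0.035],[0,0,0]],[[0,0,0],[0,0,0]]]'

```text
clock: 12.55
tool_pos: [0.491, -0.2461, 0.0677]
tool_rot: [[0.787, 0.617, -0.002], [0.617, -0.787, 0.001], [-0.001, -0.002, -1.0]]
contact_force: [0.4, 0.4, -0.6]
gripper_width: 1.001
grip_force: 0.0
```

>>> drive_tool --deltas '[[[0,0,0],[0,0,0]],[[0,0,0],[0,0,0]],[[0,0,0],[0,0,0]],[[0,0,0],[0,0,0]],[[0,0,0],[0,0,0]],[[0,0,0],[0,0,0]]]' --jaw 0.62

```text
clock: 13.05
tool_pos: [0.4914, -0.2472, 0.0693]
tool_rot: [[0.788, 0.616, 0.0], [0.616, -0.788, -0.0], [0.0, 0.001, -1.0]]
contact_force: [0.9, -0.7, -0.4]
gripper_width: 0.378
grip_force: 0.0
```

Run:
```python
from h import *
state(); grip(-.52,.068,6);grip(.52,.068,18)
```

```text
t 13.1 w -0.336 r 0.1441 z 0.0693 Ftan(on tool, + opposes drive) 1.1 Frad -0.3 Fz -0.4 q [-0.52  0.54  1.95  0.    0.65  0.39]
tcp [ 0.4914 -0.2472  0.0693] clamp [-0.136  -0.0475] F [ 0.9 -0.7 -0.4]
6 rows [-0.0005  0.0222  0.0011] [ 0.0001 -0.     -0.0288]
tcp [ 0.4914 -0.2472  0.0693] clamp [-0.136  -0.0475] F [ 0.9 -0.7 -0.4]
18 rows [ 0.0006 -0.0344  0.0004] [ 0.     -0.      0.0456]
```

>>> drive_tool --deltas '[[[0.001,0.039,0],[0,0,-0.051]],[[0.001,0.039,0],[0,0,-0.051]],[[0.001,0.039,0],[0,0,-0.051]],[[0.001,0.039,0],[0,0,-0.051]],[[0,0,0],[0,0,0]]]'

```text
clock: 13.47
tool_pos: [0.5141, -0.2704, 0.0692]
tool_rot: [[0.637, 0.771, 0.001], [0.771, -0.637, -0.001], [0.0, 0.001, -1.0]]
contact_force: [-1.6, -0.2, 0.2]
gripper_width: 0.381
grip_force: 0.0
```

Run:
```python
from h import *
state();grip(.55,.068,20)
```

```text
t 13.5 w -0.562 r 0.1441 z 0.0692 Ftan(on tool, + opposes drive) -1.1 Frad 1.1 Fz 0.2 q [-0.54  0.57  1.88 -0.    0.69  0.15]
tcp [ 0.5141 -0.2704  0.0692] clamp [-0.122  -0.0767] F [-1.6 -0.2  0.2]
20 rows [ 0.0008 -0.0401  0.0003] [ 0.0001 -0.      0.0528]
```

>>> drive_tool --deltas '[[[0.001,-0.04,0],[0,0,0.0525]],[[0.001,-0.04,0],[0,0,0.0525]],[[0.001,-0.04,0],[0,0,0.0525]],[[0.001,-0.04,0],[0,0,0.0525]],[[0.001,-0.04,0],[0,0,0.0525]],[[0.001,-0.04,0],[0,0,0.0525]],[[0.001,-0.04,0],[0,0,0.0525]],[[0.001,-0.04,0],[0,0,0.0525]],[[0.001,-0.04,0],[0,0,0.0525]],[[0.001,-0.04,0],[0,0,0.0525]],[[0.001,-0.04,0],[0,0,0.0525]],[[0.001,-0.04,0],[0,0,0.0525]],[[0.001,-0.04,0],[0,0,0.0525]],[[0.001,-0.04,0],[0,0,0.0525]],[[0.001,-0.04,0],[0,0,0.0525]],[[0.001,-0.04,0],[0,0,0.0525]],[[0.001,-0.04,0],[0,0,0.0525]],[[0.001,-0.04,0],[0,0,0.0525]],[[0.001,-0.04,0],[0,0,0.0525]],[[0.001,-0.04,0],[0,0,0.0525]]]'

```text
clock: 15.13
tool_pos: [0.4638, -0.1252, 0.0693]
tool_rot: [[0.974, -0.225, 0.001], [-0.225, -0.974, -0.0], [0.001, 0.0, -1.0]]
contact_force: [0.7, -3.0, 0.0]
gripper_width: 0.382
grip_force: 1.2
```

Run:
```python
from h import *
state();grip(-.555,.068,20)
crop('top','pics/c8.png',380,120,500,250,4)
```

```text
t 15.1 w 0.558 r 0.1453 z 0.0693 Ftan(on tool, + opposes drive) 2.8 Frad -1.4 Fz 0.0 q [-0.33  0.47  2.11 -0.    0.56  1.47]
tcp [ 0.4638 -0.1252  0.0693] clamp [-0.1233  0.0769] F [ 0.7 -3.   0. ]
20 rows [0.0011 0.0403 0.0003] [ 0.     -0.     -0.0528]
```

View pics/c8.png

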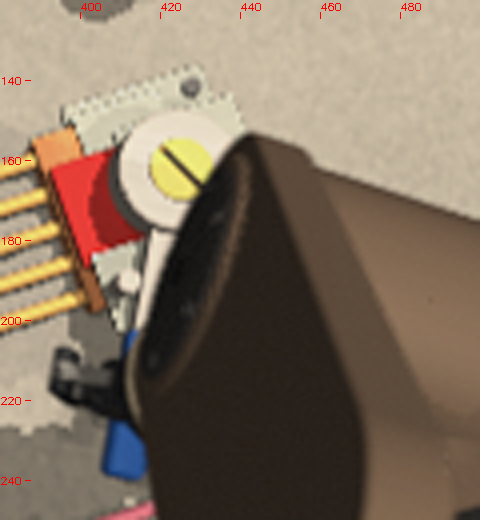

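The nut's black line turned from about 3° to about 45° (0.75 rad), and the handle reached the far pin. Repeating the stroke.

>>> drive_tool --deltas '[[[0.001,0.04,0],[0,0,-0.0525]],[[0.001,0.04,0],[0,0,-0.0525]],[[0.001,0.04,0],[0,0,-0.0525]],[[0.001,0.04,0],[0,0,-0.0525]],[[0.001,0.04,0],[0,0,-0.0525]],[[0.001,0.04,0],[0,0,-0.0525]],[[0.001,0.04,0],[0,0,-0.0525]],[[0.001,0.04,0],[0,0,-0.0525]],[[0.001,0.04,0],[0,0,-0.0525]],[[0.001,0.04,0],[0,0,-0.0525]],[[0.001,0.04,0],[0,0,-0.0525]],[[0.001,0.04,0],[0,0,-0.0525]],[[0.001,0.04,0],[0,0,-0.0525]],[[0.001,0.04,0],[0,0,-0.0525]],[[0.001,0.04,0],[0,0,-0.0525]],[[0.001,0.04,0],[0,0,-0.0525]],[[0.001,0.04,0],[0,0,-0.0525]],[[0.001,0.04,0],[0,0,-0.0525]],[[0.001,0.04,0],[0,0,-0.0525]],[[0.001,0.04,0],[0,0,-0.0525]]]'

```text
clock: 16.85
tool_pos: [0.5117, -0.2698, 0.0689]
tool_rot: [[0.637, 0.771, -0.001], [0.771, -0.637, 0.0], [-0.0, -0.001, -1.0]]
contact_force: [-1.4, -0.4, 0.1]
gripper_width: 0.38
grip_force: 0.3
```

>>> drive_tool --deltas '[[[0.001,-0.04,0],[0,0,0.0525]],[[0.001,-0.04,0],[0,0,0.0525]],[[0.001,-0.04,0],[0,0,0.0525]],[[0.001,-0.04,0],[0,0,0.0525]],[[0.001,-0.04,0],[0,0,0.0525]],[[0.001,-0.04,0],[0,0,0.0525]],[[0.001,-0.04,0],[0,0,0.0525]],[[0.001,-0.04,0],[0,0,0.0525]],[[0.001,-0.04,0],[0,0,0.0525]],[[0.001,-0.04,0],[0,0,0.0525]],[[0.001,-0.04,0],[0,0,0.0525]],[[0.001,-0.04,0],[0,0,0.0525]],[[0.001,-0.04,0],[0,0,0.0525]],[[0.001,-0.04,0],[0,0,0.0525]],[[0.001,-0.04,0],[0,0,0.0525]],[[0.001,-0.04,0],[0,0,0.0525]],[[0.001,-0.04,0],[0,0,0.0525]],[[0.001,-0.04,0],[0,0,0.0525]],[[0.001,-0.04,0],[0,0,0.0525]],[[0.001,-0.04,0],[0,0,0.0525]]]'

```text
clock: 18.52
tool_pos: [0.4631, -0.1257, 0.0692]
tool_rot: [[0.975, -0.223, 0.001], [-0.223, -0.975, -0.0], [0.001, 0.0, -1.0]]
contact_force: [0.5, -2.4, 0.5]
gripper_width: 0.385
grip_force: 1.2
```

Run:
```python
from h import *
state()
```

```text
t 18.5 w 0.553 r 0.1459 z 0.0692 Ftan(on tool, + opposes drive) 2.2 Frad -1.0 Fz 0.5 q [-0.33  0.47  2.11 -0.    0.56  1.47]
```

>>> drive_tool --deltas '[[[0.001,0.04,0],[0,0,-0.0525]],[[0.001,0.04,0],[0,0,-0.0525]],[[0.001,0.04,0],[0,0,-0.0525]],[[0.001,0.04,0],[0,0,-0.0525]],[[0.001,0.04,0],[0,0,-0.0525]],[[0.001,0.04,0],[0,0,-0.0525]],[[0.001,0.04,0],[0,0,-0.0525]],[[0.001,0.04,0],[0,0,-0.0525]],[[0.001,0.04,0],[0,0,-0.0525]],[[0.001,0.04,0],[0,0,-0.0525]],[[0.001,0.04,0],[0,0,-0.0525]],[[0.001,0.04,0],[0,0,-0.0525]],[[0.001,0.04,0],[0,0,-0.0525]],[[0.001,0.04,0],[0,0,-0.0525]],[[0.001,0.04,0],[0,0,-0.0525]],[[0.001,0.04,0],[0,0,-0.0525]],[[0.001,0.04,0],[0,0,-0.0525]],[[0.001,0.04,0],[0,0,-0.0525]],[[0.001,0.04,0],[0,0,-0.0525]],[[0.001,0.04,0],[0,0,-0.0525]]]'

```text
clock: 20.18
tool_pos: [0.511, -0.2701, 0.0689]
tool_rot: [[0.637, 0.771, -0.001], [0.771, -0.637, 0.0], [-0.0, -0.001, -1.0]]
contact_force: [-0.8, -0.5, 0.5]
gripper_width: 0.382
grip_force: 0.3
```

>>> drive_tool --deltas '[[[0.001,-0.04,0],[0,0,0.0525]],[[0.001,-0.04,0],[0,0,0.0525]],[[0.001,-0.04,0],[0,0,0.0525]],[[0.001,-0.04,0],[0,0,0.0525]],[[0.001,-0.04,0],[0,0,0.0525]],[[0.001,-0.04,0],[0,0,0.0525]],[[0.001,-0.04,0],[0,0,0.0525]],[[0.001,-0.04,0],[0,0,0.0525]],[[0.001,-0.04,0],[0,0,0.0525]],[[0.001,-0.04,0],[0,0,0.0525]],[[0.001,-0.04,0],[0,0,0.0525]]]'

```text
clock: 21.1
tool_pos: [0.4642, -0.1973, 0.0692]
tool_rot: [[0.964, 0.266, 0.001], [0.266, -0.964, -0.0], [0.001, 0.001, -1.0]]
contact_force: [2.4, -2.5, -1.3]
gripper_width: 0.382
grip_force: 1.6
```

>>> drive_tool --deltas '[[[0.001,-0.03,0],[0,0,0.039]],[[0.001,-0.03,0],[0,0,0.039]],[[0.001,-0.03,0],[0,0,0.039]]]'

```text
clock: 21.35
tool_pos: [0.4609, -0.1799, 0.0692]
tool_rot: [[0.989, 0.147, 0.001], [0.147, -0.989, -0.001], [0.001, 0.001, -1.0]]
contact_force: [1.9, -7.3, -1.6]
gripper_width: 0.376
grip_force: 3.8
```

Resistance is rising, so the jaw is meeting the shelf. I'll continue in small steps.

>>> drive_tool --deltas '[[[0,-0.015,0],[0,0,0.02]],[[0,-0.015,0],[0,0,0.02]]]'

```text
clock: 21.52
tool_pos: [0.4602, -0.1743, 0.0692]
tool_rot: [[0.994, 0.107, 0.001], [0.107, -0.994, -0.001], [0.001, 0.001, -1.0]]
contact_force: [1.6, -10.1, -3.4]
gripper_width: 0.378
grip_force: 5.2
```

>>> drive_tool --deltas '[[[0,-0.015,0],[0,0,0.02]],[[0,-0.015,0],[0,0,0.02]]]'

```text
clock: 21.68
tool_pos: [0.4599, -0.1687, 0.0693]
tool_rot: [[0.998, 0.065, 0.002], [0.065, -0.998, -0.002], [0.002, 0.002, -1.0]]
contact_force: [0.8, -14.4, -4.3]
gripper_width: 0.385
grip_force: 6.7
```

Run:
```python
from h import *
state()
```

```text
t 21.7 w 0.256 r 0.1457 z 0.0693 Ftan(on tool, + opposes drive) 14.4 Frad 0.2 Fz -4.3 q [-0.41  0.48  2.09 -0.    0.57  1.09]
```

>>> drive_tool --deltas '[[[0,-0.015,0],[0,0,0.02]],[[0,-0.015,0],[0,0,0.02]]]'

```text
clock: 21.85
tool_pos: [0.4597, -0.163, 0.0693]
tool_rot: [[1.0, 0.024, 0.002], [0.024, -1.0, -0.002], [0.002, 0.002, -1.0]]
contact_force: [-0.1, -17.1, -5.3]
gripper_width: 0.382
grip_force: 8.6
```

>>> drive_tool --deltas '[[[0,-0.015,0],[0,0,0.02]],[[0,-0.01,0],[0,0,0.013]],[[0,0,0],[0,0,0]],[[0,0,0],[0,0,0]]]'

```text
clock: 22.18
tool_pos: [0.4597, -0.1583, 0.0693]
tool_rot: [[1.0, -0.01, 0.002], [-0.01, -1.0, -0.002], [0.002, 0.002, -1.0]]
contact_force: [0.4, -18.4, -5.5]
gripper_width: 0.38
grip_force: 9.2
```

Run:
```python
from h import *
state()
crop('scene','pics/c9.png',150,130,310,265,5)
```

```text
t 22.2 w 0.328 r 0.1455 z 0.0693 Ftan(on tool, + opposes drive) 18.4 Frad -0.5 Fz -5.5 q [-0.39  0.47  2.1  -0.    0.57  1.19]
```

View pics/c9.png

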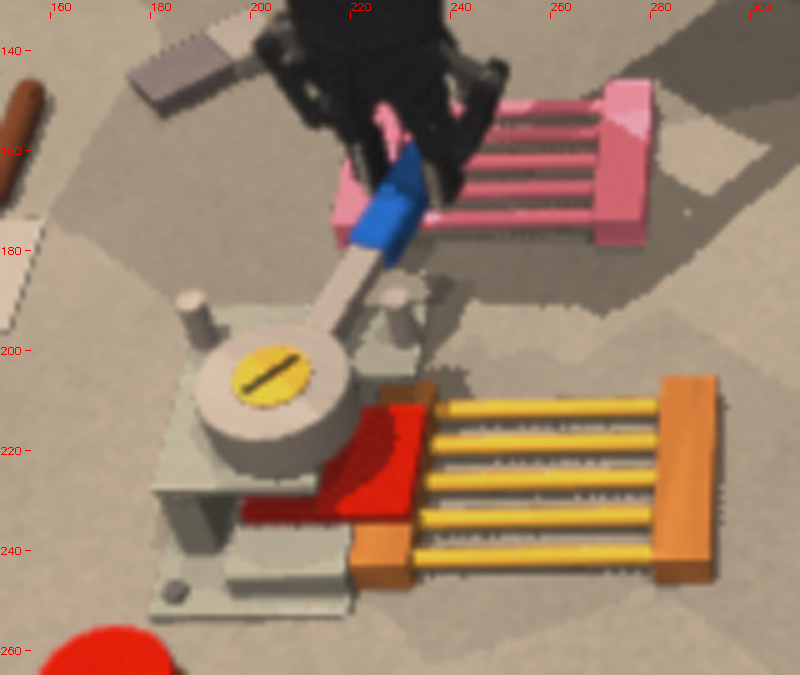

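The red jaw is now down on the rail (its lower edge is near (231,234)), the shelf is still at the stop, and the nut's line runs (198.6,208.4)→(209.6,201.2). I'll compute the nut's turn and the handle angle.

Run:
```python
from h import *
def ang(a,b,z=.1): d=px('scene',*b,z)-px('scene',*a,z); return np.arctan2(d[1],d[0])
a0=ang((150+240/5,110+464/5),(150+298/5,110+482/5)); a1=ang((150+243/5,130+392/5),(150+298/5,130+356/5))
print('nut turned cw (mod pi)',(a0-a1)%np.pi)
# handle direction: neck/handle centreline from head centre
m=px('scene',150+405/5,130+215/5,.090);h=px('scene',150+368/5,130+243/5,.095);k=px('scene',150+272/5,130+377/5,.1)
for q in(m,h): d=q-k; print('w',(YAW+np.pi-np.arctan2(d[1],d[0])+np.pi)%(2*np.pi)-np.pi,np.linalg.norm(d[:2]))
print(manip.sense()['contact_force'])
```

```text
nut turned cw (mod pi) 1.9846729663769083
w 0.37669248970198943 0.1283657959792428
w 0.32857162353811287 0.09967170583177802
[  1.21748762 -18.31334377  -5.01778386]
```

>>> drive_tool --deltas '[[[0,-0.015,0],[0,0,0.02]],[[0,-0.015,0],[0,0,0.02]],[[0,0,0],[0,0,0]]]'

```text
clock: 22.48
tool_pos: [0.46, -0.1526, 0.0693]
tool_rot: [[0.999, -0.053, 0.003], [-0.053, -0.999, -0.003], [0.003, 0.003, -1.0]]
contact_force: [-1.0, -23.7, -6.9]
gripper_width: 0.381
grip_force: 11.8
```

>>> drive_tool --deltas '[[[0,-0.015,0],[0,0,0.02]],[[0,-0.015,0],[0,0,0.02]],[[0,0,0],[0,0,0]]]'

```text
clock: 22.73
tool_pos: [0.4604, -0.1469, 0.0693]
tool_rot: [[0.996, -0.094, 0.003], [-0.094, -0.996, -0.003], [0.003, 0.003, -1.0]]
contact_force: [-2.1, -28.1, -6.3]
gripper_width: 0.384
grip_force: 14.2
```

Run:
```python
from h import *
state()
p,_=manip.get_image('scene'); im=cv2.resize(p[180:230,180:230,::-1],None,fx=10,fy=10,interpolation=cv2.INTER_CUBIC); cv2.imwrite('pics/n1.png',im)
# nut line by darkness inside yellow disc, PCA on rectified plane
def line(p):
    g=p.astype(int); pts=[];
    for v in range(196,214):
        for u in range(190,216):
            w=px('scene',u,v,.1); 
            if np.linalg.norm(w[:2]-px('scene',204,205.2,.1)[:2])<.013: pts.append((*w[:2],max(0,150-g[v,u,0])))
    a=np.array(pts);m=np.average(a[:,:2],axis=0,weights=a[:,2]);C=np.cov(a[:,:2].T,aweights=a[:,2]);e=np.linalg.eigh(C)[1][:,1]
    return np.arctan2(e[1],e[0])%np.pi
a=line(p); i=cv2.imread('pics/scene0.png')[:,:,::-1]; a0=line(i); print('line now',a,'start',a0,'turned cw mod pi',(a0-a)%np.pi)
```

```text
t 22.7 w 0.407 r 0.1453 z 0.0693 Ftan(on tool, + opposes drive) 28.2 Frad -0.2 Fz -6.3 q [-0.37  0.47  2.11 -0.    0.56  1.3 ]
line now 2.6384150153129977 start 1.5279265045554065 turned cw mod pi 2.031104142832202
```

>>> drive_tool --deltas '[[[0,-0.015,0],[0,0,0.02]],[[0,-0.015,0],[0,0,0.02]],[[0,0,0],[0,0,0]]]'

```text
clock: 23.03
tool_pos: [0.4611, -0.1413, 0.0694]
tool_rot: [[0.991, -0.136, 0.003], [-0.136, -0.991, -0.003], [0.003, 0.003, -1.0]]
contact_force: [-2.7, -32.2, -6.4]
gripper_width: 0.378
grip_force: 16.5
```

```bash
cat >> h.py <<'E'
def line(p):
    pts=[]
    for v in range(196,214):
        for u in range(190,216):
            w=px('scene',u,v,.1)
            if np.linalg.norm(w[:2]-px('scene',204,205.2,.1)[:2])<.013: pts.append((*w[:2],max(0,150-int(p[v,u,0]))))
    a=np.array(pts);e=np.linalg.eigh(np.cov(a[:,:2].T,aweights=a[:,2]))[1][:,1]
    return np.arctan2(e[1],e[0])%np.pi
E
python3 - <<'E'
from h import *
state(); print([line(manip.get_image('scene')[0]).round(3) for _ in range(2)])
q=cv2.resize(cv2.imread('pics/c9.png'),(160,135),interpolation=cv2.INTER_AREA)[:,:,::-1]
full=np.zeros((400,640,3),np.uint8);full[130:265,150:310]=q;print('at 18N',line(full))
E
```

```text
t 23.0 w 0.446 r 0.1452 z 0.0694 Ftan(on tool, + opposes drive) 32.3 Frad -1.3 Fz -6.4 q [-0.36  0.47  2.11 -0.    0.56  1.35]
[np.float64(2.636), np.float64(2.636)]
at 18N 2.652479259553628
```

The nut holds still (2.638→2.636 rad on the line) while the force goes from 28 to 32 N, so it's at the hard end. I'll relax, open and lift clear.

>>> drive_tool --deltas '[[[0,0.03,0],[0,0,-0.04]],[[0,0.03,0],[0,0,-0.04]],[[0,0.03,0],[0,0,-0.04]],[[0,0.03,0],[0,0,-0.04]],[[0,0.025,0],[0,0,-0.03]],[[0,0,0],[0,0,0]]]'

```text
clock: 23.63
tool_pos: [0.4596, -0.1696, 0.0694]
tool_rot: [[0.998, 0.065, 0.003], [0.065, -0.998, -0.002], [0.003, 0.002, -1.0]]
contact_force: [4.4, -9.4, -3.1]
gripper_width: 0.38
grip_force: 5.0
```

>>> drive_tool --deltas '[[[0,0,0],[0,0,0]],[[0,0,0],[0,0,0]],[[0,0,0],[0,0,0]],[[0,0,0],[0,0,0]],[[0,0,0],[0,0,0]],[[0,0,0],[0,0,0]],[[0,0,-0.03],[0,0,0]],[[0,0,-0.1],[0,0,0]],[[0,0,-0.15],[0,0,0]],[[0,0,-0.15],[0,0,0]],[[0,0,-0.15],[0,0,0]],[[0,0,-0.1],[0,0,0]],[[0,0,0],[0,0,0]],[[0,0,0],[0,0,0]]]' --jaw 0

```text
clock: 24.8
tool_pos: [0.4589, -0.1678, 0.2064]
tool_rot: [[0.998, 0.063, 0.002], [0.063, -0.998, -0.001], [0.002, 0.001, -1.0]]
contact_force: [-0.5, 0.3, -1.0]
gripper_width: 1.001
grip_force: 0.0
```

Run:
```python
from h import *
state(); p,_=crop('scene','pics/c10.png',150,110,310,265,5); print(line(p))
t=cv2.imread('pics/scene0.png')[:,:,::-1]
d=np.abs(p.astype(int)-t).sum(2)
print('jam diff',d[255:300,155:200].mean(),'rye',d[288:352,365:430].mean(),'tin',d[195:255,403:495].mean())
```

```text
t 24.8 w 0.263 r 0.1466 z 0.2064 Ftan(on tool, + opposes drive) -0.3 Frad 0.5 Fz -1.0 q [-0.41  0.27  1.97  0.    0.9   1.09]
2.7554026206396585
jam diff 6.887901234567901 rye 6.178125 tin 5.440217391304348
```

View pics/c10.png

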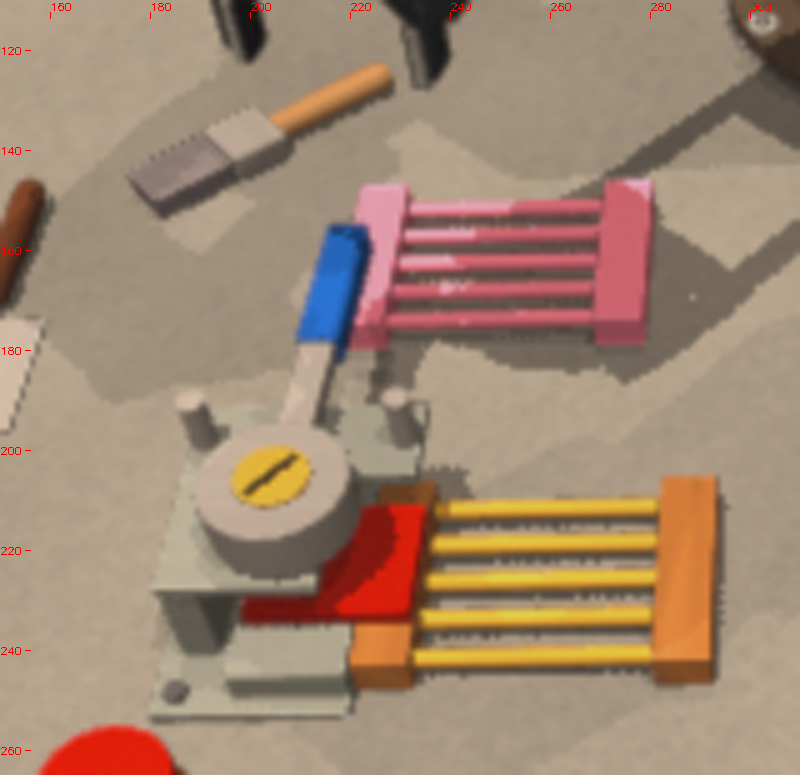

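Released. The jaw is down on the rail, the shelf is at the stop, and the jam, rye and tin are unchanged. One last check of the nut's spring-back, with a lighting-normalised line reading.

Run:
```python
from h import *
c=px('scene',204,205.2,.1)
def rect(p): # top-down patch of disc, 0.25mm/px
    g=[[proj('scene',[c[0]+(i-60)*.00025,c[1]+(j-60)*.00025,.1]) for i in range(121)] for j in range(121)]
    m=np.array(g,np.float32); return cv2.remap(np.ascontiguousarray(p[:,:,0]),m[:,:,0],m[:,:,1],cv2.INTER_CUBIC).astype(float)
def la(p):
    r=rect(p);yy,xx=np.mgrid[-60:61,-60:61];k=np.hypot(xx,yy)<42
    w=np.where(k,np.maximum(0,np.median(r[k])*.65-r),0);X=np.c_[xx[k],yy[k]]
    e=np.linalg.eigh(np.cov(X.T,aweights=w[k]))[1][:,1];return (np.arctan2(e[1],e[0])%np.pi).round(3)
def un(f,u,v,s):
    q=cv2.imread(f);q=cv2.resize(q,(q.shape[1]//s,q.shape[0]//s),interpolation=cv2.INTER_AREA)[:,:,::-1]
    F=np.zeros((400,640,3),np.uint8);F[v:v+q.shape[0],u:u+q.shape[1]]=q;return F
print('start',la(cv2.imread('pics/scene0.png')[:,:,::-1]),'c7',la(un('pics/c7.png',150,110,5)),'18N',la(un('pics/c9.png',150,130,5)),'28N',la(un('pics/n1.png',180,180,10)),'now',la(manip.get_image('scene')[0]))
```

```text
Traceback (most recent call last):
  File "h.py", line 8, in proj
    c=manip.camera_info(n); q=c["R"]@np.asarray(X)+c["t"]
ValueError: time passes only in moves, steps and waits
```

Run:
```python
from h import *
K=manip.camera_info('scene'); c=px('scene',204,205.2,.1)
J,I=np.mgrid[-60:61,-60:61]*.00025
W=np.stack([c[0]+I,c[1]+J,0*I+.1],-1)@K['R'].T+K['t']
M=np.stack([K['fx']*W[...,0]/W[...,2]+K['cx'],K['fy']*W[...,1]/W[...,2]+K['cy']],-1).astype(np.float32)
def la(p):
    r=cv2.remap(np.ascontiguousarray(p[:,:,0]),M,None,cv2.INTER_CUBIC).astype(float);k=np.hypot(I,J)<.0105
    w=np.maximum(0,np.median(r[k])*.65-r)[k]
    e=np.linalg.eigh(np.cov(np.c_[I[k],J[k]].T,aweights=w))[1][:,1];return (np.arctan2(e[1],e[0])%np.pi).round(3)
def un(f,u,v,s):
    q=cv2.imread(f);q=cv2.resize(q,(q.shape[1]//s,q.shape[0]//s),interpolation=cv2.INTER_AREA)[:,:,::-1]
    F=np.zeros((400,640,3),np.uint8);F[v:v+q.shape[0],u:u+q.shape[1]]=q;return F
print('start',la(cv2.imread('pics/scene0.png')[:,:,::-1]),'c7',la(un('pics/c7.png',150,110,5)),'18N',la(un('pics/c9.png',150,130,5)),'28N',la(un('pics/n1.png',180,180,10)),'now',la(manip.get_image('scene')[0]))
```

```text
start 1.529 c7 1.523 18N 2.671 28N 2.647 now 2.741
```

The reading fits: it stayed nearly still under rising load, then sprang back slightly on release, as described. Handing in.

```bash
python3 -c "
from bench import manip
print(manip.close_job())"
```

```text
the job is handed in; nothing more can be done
None
```

I pushed the shelf square against the stop block and ratcheted the clamp until the nut would turn no further; the arm is clear of everything, the jam jar, rye loaf and tin did not move, and the job was handed in at about 25 s with no verdict shown. The nut sprang back about 0.09 rad by camera on release, against the 0.05 expected, so I believe it is still past the 2.2 tight mark but could not measure that exactly.

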